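# Rack an inlaid panel and lock the keeper bar

### The job

Take the inlaid panel from its holder and stand it upright in the one slot of the drying rack that fits its thickness, pushed right down and about centred along the slot. Then push the keeper bar down over the upright aluminium wing until it lies flat across the rack, resting on the panel, and turn the wing a quarter turn clockwise, as seen from above, to lock the bar on. Leave the other things on the bench where they are.

Things in the scene. Friction and masses are not known exactly. Their poses are not given: they have to be found in the camera images.
- panel: inlaid MDF panel with a chevron of straw on both faces, standing on edge in the holder: 100 mm long (its x), 12 mm thick (its y), 80 mm high (its z, up). Origin: centre of its bottom edge. Loose, about 75 g, the same either way round; pinch it by its faces near the top edge.
- holder: dark wooden holder, fixed, 80 x 55 mm, 32 mm high, with a 15 mm wide slot along its x, slot floor 6 mm above the table; the panel starts in it. Origin: centre of its underside.
- rack: plywood drying rack, fixed: base 130 mm (x) by 220 mm (y), 15 mm thick; origin at the centre of the base's underside, z up. At y = -70 mm a plywood column 58 x 34 mm rises to 100 mm; on it stands a fixed oblong key, 40 mm (x) by 12 mm (y), 14 mm high, and on top of that turns the wing. Beside it stand three slotted wooden blocks, side by side at y = 8, 40 and 72 mm in any order; their slots run along x.
- slot_fit: slotted block on the rack whose slot fits the panel: 15 mm wide. Block 90 mm (its x, along the slot) by 32 mm (y) by 35 mm high, open at both ends; origin at the centre of its underside, which is 15 mm above the table; slot floor 5 mm above the origin.
- slot_narrow: like slot_fit, but its slot is 8 mm wide: too narrow for the panel.
- slot_wide: like slot_fit, but its slot is 24 mm wide: too loose for the panel.
- bar: keeper bar, loose, wood, 60 mm (its x) by 184 mm (y) by 12 mm thick, about 160 g, lying on the table. Origin: centre of its underside. Mid-top stands a grip rib 14 mm thick (x), 50 mm long (y), its top 48 mm above the underside. Near its -y end is an oblong hole 44 mm (x) by 16 mm (y). In place it lies level on the column and the panel's top edge, 100 mm above the table, axes parallel to the rack's.
- bar_hole (a point): centre of the bar's oblong hole, at the underside: 66 mm from the bar's origin along its -y.
- bar_grip (a point): point on the bar's grip rib, 34 mm above the bar's underside, over its origin; rib thickness there 14 mm (bar x).
- stud_seat (a point): point on the axis of the key and wing, at the column's top, 100 mm above the table: bar_hole lies here when the bar is fully on. Axes parallel to the rack's.
- wing (a joint): angle of the wing (rad): 0 = in line with the key and lengthwise along the rack's x, so that the bar's hole passes over it; grows clockwise seen from above to a stop at 1.57, crosswise, where it holds the bar down. Starts between 0 and 0.05. Light friction, about 0.05 N m; stays where left.
- wing_grip (a point): grip point on the aluminium wing, on its vertical axis, 144 mm above the table. The wing's foot (40 x 12 mm, 12 mm high) starts 114 mm above the table, 2 mm above the seated bar's top; above it the upright fin to pinch is 36 mm long (point x), 10 mm thick (point y), its top at 165 mm. The point turns with the wing.
- glue: bystander, loose: white glue bottle, 56 mm diameter, 130 mm tall. Leave alone. Origin: on its underside.
- blank: bystander, loose: bare flat MDF square, 110 x 100 x 12 mm, lying flat. Leave alone. Origin: on its underside.
- straws: bystander, loose: white ceramic pot of straw stems, 70 mm diameter, 90 mm tall, stems to about 170 mm. Leave alone. Origin: on its underside.
- roller: bystander, loose: rubber hand roller with wooden handle, 170 mm long, 32 mm high. Leave alone. Origin: on its underside.
- weight: bystander, loose: dark steel cylinder weight, 64 mm diameter, 50 mm tall. Leave alone. Origin: on its underside.
- rule: bystander, loose: flat steel rule, 200 x 30 x 4 mm. Leave alone. Origin: on its underside.
Not all that is in view belongs to the job. Leave any blue look-alike of the bar alone.

How it is judged (in metres and radians):
On the way, in this order (a step that is already met when the one before it is completed fails the run):
1. the panel stands fully down in the slot that fits (y of panel in the frame of slot_fit between -0.004 and 0.004 m and x of panel in the frame of slot_fit between -0.02 and 0.02 m and z of panel in the frame of slot_fit between 0.002 and 0.0085 m and angle between panel's own z axis and vertical below 0.13 rad and angle between the x axis of panel and the x axis of slot_fit, either way round below 0.1 rad), for 0.2 s.
2. the keeper bar lies flat, fully down over the wing's stud, the wing not yet turned, the panel in its slot (all of step 1 and horizontal distance between bar_hole and stud_seat below 0.005 m and z of bar_hole in the frame of stud_seat between -0.004 and 0.004 m and angle between bar's own z axis and vertical below 0.05 rad and angle between the y axis of bar and the y axis of rack, either way round below 0.12 rad and value of joint wing below 0.5 rad), for 0.2 s.
At the end, for the whole second after the job is handed in: Panel in the 15 mm slot: 4 mm across, 20 mm along, bottom within 3 mm of the slot floor, upright to 0.13 rad, in line to 0.1. Bar hole within 5 mm of the stud axis and 4 mm of the column top, bar level to 0.05 rad, in line to 0.12. Wing past 1.2 rad. All at rest (all of step 1 and horizontal distance between bar_hole and stud_seat below 0.005 m and z of bar_hole in the frame of stud_seat between -0.004 and 0.004 m and angle between bar's own z axis and vertical below 0.05 rad and angle between the y axis of bar and the y axis of rack, either way round below 0.12 rad and value of joint wing above 1.2 rad and linear speed of each of panel, bar below 0.01 m/s and velocity of joint wing between -0.05 and 0.05 rad/s); the robot touches nothing.
It fails at once if a bystander is moved more than 25 mm (distance of any of glue, blank, straws, roller, weight, rule from where it was at the start of the episode above 0.025 m).
It also fails if it takes over 72 s, if anything falls off the work surface, if the arm or the gripper's body presses on something with over 40 N, if the wrist force passes 120 N, or if a joint passes its speed limit or range.

### The arm

A 6-joint arm with a two-finger parallel gripper is mounted at the origin on the work surface. World frame = base frame: x ahead of the robot, y to its left, z up, the work surface at z = 0. Lengths are in m, angles in degrees, forces in N, time in s.
With the tool pointing down it reaches from about 0.35 to 0.875 m from the base axis. Payload 4.2 kg.
Tool frame: the origin (TCP) lies midway between the tips of the shut fingers; the grasp point (between the pads) lies 19 mm behind it; y points along the fingers, z is the direction in which the jaws open and shut, and the axes are right-handed (so a half turn about y gives the same grasp; the last joint's range is limited). The gripper opens to 87 mm and grips with 3 to 60 N. Pads are 19 mm wide; open, the fingers measure 117 mm over their backs; the gripper's body (75 mm by 190 mm) begins 51 mm behind the grasp point.
Start: joints at [88.556, 22.042, 0.453, 0, -68.411, -14.817], TCP at [0.175, 0.6, 0.223] pointing down, gripper open.
Joint ranges: [-179.83, 179.83], [-69.29, 118.12], [-61.27, 80.66], [-181.25, 117.63], [-171.15, -9.14], [-177.46, 177.46]. Speed limits (degrees/s): [159.86, 159.86, 180, 180, 180, 180].

### API

Orientations are given as [roll, pitch, yaw] about the fixed x, y, z axes, in that order (R = Rz(yaw) Ry(pitch) Rx(roll)).
In Python, from workcell import env gives the robot as it stands. The module is installed in compiled form; this text tells all that it offers. Calls block until the motion is done:
- env.goto(position, orientation): joint-space move of the TCP to a pose.
- env.move_straight(position, rotation=None, rate=0.15, force_limit=None): straight line of the TCP; rotation=None keeps the orientation; rate is the mean speed in m/s. With force_limit (N) it stops when the force on the tool has changed by that much, and returns True; else False.
- env.set_joints(angles): joint-space move.
- env.gripper_to(opening, grasp_force=None): opening from 0.0 (shut) to 1.0 (fully open); grasp_force is the grip in N (None keeps the last); returns when the fingers have stopped.
- env.dwell(seconds).
- env.inverse_kinematics(position, orientation): joint angles nearest the present ones, or None.
- env.read_state(): the state.
- env.grab_frame(name): name is "side" or "top" or "wrist"; returns a dict with "image" (480x640x3 uint8, blue, green, red), "fx", "fy", "cx", "cy" (pixels), "position" and "orientation" of the camera in the world. Camera axes: x right, y up, looking along -z (the intrinsics and any distortion apply to the point x, -y, -z); pixel columns grow to the right and rows downward; lengths in m; the calibration is good to about 2 mm. A picture is of the moment at which its call begins. There is no depth.
A pose or a line that the arm cannot do raises env.Unreachable and nothing moves.
- env.close_job(): hands the job in, once; it reports no verdict.
Trained networks look in a picture, given as the dict that the camera call returned (one of the last four; its "shot" number tells which), for a name from the list of things; names that differ only in an ending like _2 or _b are one class to them, and where a whole thing is asked for, a point or a joint stands for the part that bears it (a point fixed in the world has none). Each returns a list of dicts, best first, with "score" (0 to 1); they miss things now and then, are a little off and sometimes report something else, mostly with a low value. They report only what shows in the picture. A call takes as long as a camera call. They do not tell look-alikes from the thing itself.
- env.search_frame(picture, thing): "xyz" ([x, y, z] in m, in world coordinates, good to about 4 mm: the middle of the surface that is visible of it).
- env.trace(picture, thing): "mask" (480x640 bool, what is visible of it).
The state is a dict: "clock": time; "joint_positions": joint angles; "qvel": joint speeds; "joint_torque": joint torques, N m; "position": TCP position; "tool_rot": TCP orientation; "force": force on the tool from outside, world axes, zero at the start; "wrist_torque": the same for the moment, N m; "opening": opening from 0.0 (shut) to 1.0 (fully open).
Only numpy, scipy, OpenCV 4.12 (cv2) and the standard library are available. Lean on these libraries where they do the work, as an engineer would, in place of code of your own. Each camera call takes 0.05 s, during which the arm holds its last target. There are 200 camera calls.

## Working session

There is one attempt and no reset: what is moved stays moved. The work goes in short steps, each a Python script; the robot and the scene stay as the last script left them, time stands still between calls to the robot, and variables do not carry over. Pictures are saved under pics/ and viewed, about 8 in all and at most 12, crops included, and the job is handed in when it is done.

```bash
mkdir -p pics
cat > h.py <<'E'
import numpy as np, cv2
from scipy.spatial.transform import Rotation as R
from workcell import env
def cam(f):
    return np.array(f["position"]),f["orientation"]
E
python3 - <<'E'
from h import *
fs={n:env.grab_frame(n) for n in("top","side")}
for n,f in fs.items():
    cv2.imwrite(f"pics/{n}0.png",f["image"])
    print(n,{k:v for k,v in f.items() if k!="image"})
    for t in["panel","holder","rack","slot_fit","slot_narrow","slot_wide","bar","wing"]:
        print(t,[(np.round(d["xyz"],3).tolist(),round(d["score"],2)) for d in env.search_frame(f,t)][:3])
s=env.read_state();print(s["clock"],s["position"],s["tool_rot"],s["force"])
E
```

```text
top {'fx': 481.86789975348745, 'fy': 481.86789975348745, 'cx': 314.65809689916114, 'cy': 243.7082192325494, 'position': array([0.39148504, 0.04249764, 1.52640024]), 'orientation': array([  3.34679323,  -0.83552048, -88.53807939]), 'shot': 1}
panel [([0.418, 0.233, 0.085], 0.67), ([0.48, -0.44, 0.023], 0.51), ([0.611, -0.221, 0.158], 0.26)]
holder [([0.42, 0.232, 0.032], 0.77)]
rack []
slot_fit [([0.594, -0.149, 0.05], 0.7)]
slot_narrow [([0.578, -0.088, 0.049], 0.74), ([0.481, -0.44, 0.022], 0.28)]
slot_wide [([0.584, -0.119, 0.019], 0.78)]
bar [([0.177, 0.321, 0.014], 0.93), ([0.551, 0.167, 0.013], 0.7)]
wing []
side {'fx': 460.81670883803054, 'fy': 460.81670883803054, 'cx': 303.5986082502337, 'cy': 238.82032664512528, 'position': array([-0.03947469, -0.68316557,  0.82356133]), 'orientation': array([ 51.98275469,   1.00588761, -36.83183514]), 'shot': 2}
panel [([0.409, 0.235, 0.06], 0.57), ([0.75, -0.21, 0.005], 0.36)]
holder [([0.418, 0.217, 0.026], 0.59)]
rack [([0.587, -0.228, 0.014], 0.84)]
slot_fit [([0.584, -0.155, 0.037], 0.66)]
slot_narrow [([0.564, -0.091, 0.052], 0.79), ([0.587, -0.151, 0.036], 0.4)]
slot_wide [([0.576, -0.108, 0.031], 0.85)]
bar [([0.543, 0.146, 0.016], 0.8), ([0.177, 0.317, 0.012], 0.69), ([0.394, 0.535, 0.011], 0.68)]
wing [([0.586, -0.148, 0.036], 0.7), ([0.606, -0.228, 0.144], 0.67)]
0.9 [0.17494987 0.5999932  0.22258029] [-9.00029975e+01 -1.24590441e-03  1.63740055e+02] [ 0.71179136 -0.27713215  0.42918475]
```

View pics/top0.png

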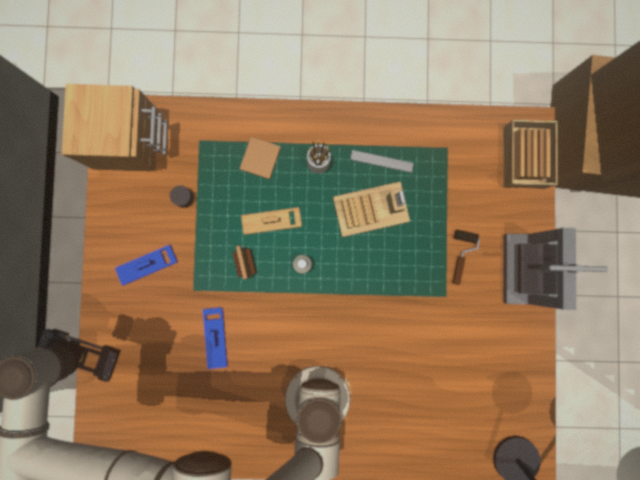

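View pics/side0.png

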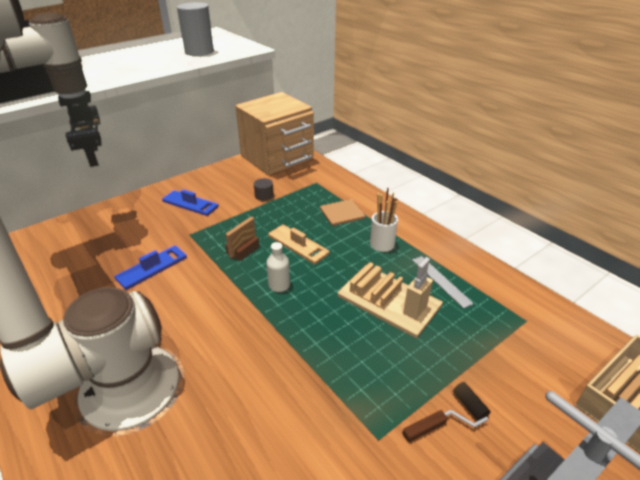

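The top view shows the wooden bar at (271,220). The two blue look-alikes are at (146,264) and (215,337), and the bare blank at (260,157) could be taken for the panel. The panel stands in its holder at (245,263). The rack is at (372,208), with the wing at its right end (398,200). I'll take close looks with the wrist camera next.

Run:
```python
from h import *
import pickle
yaw=173
ims=[];P=[]
for i,p in enumerate([(0.47,0.2,0.36),(0.56,-0.16,0.36),(0.50,-0.20,0.36)]):
    env.goto(p,[-90,0,yaw]); env.dwell(0.3)
    f=env.grab_frame("wrist");P.append(f);ims.append(f["image"])
    cv2.imwrite(f"pics/w{i}.png",f["image"])
    print({k:v for k,v in f.items() if k!="image"}, env.read_state()["position"],env.read_state()["clock"])
    for t in["panel","holder","bar"] if i==0 else ["slot_fit","slot_narrow","slot_wide","wing","rack"]:
        f[t]=env.trace(f,t)
        print(t,[(np.round(d["xyz"],3).tolist(),round(d["score"],2)) for d in env.search_frame(f,t)][:2])
pickle.dump(P,open("P.pkl","wb"))
```

```text
{'fx': 360.96201708822514, 'fy': 360.96201708822514, 'cx': 313.38064206896905, 'cy': 241.97693984781407, 'position': array([0.53673866, 0.19243138, 0.52112494]), 'orientation': array([-1.42261765e+01,  6.35203759e-02, -9.69545917e+01]), 'shot': 3} [0.46994039 0.2003122  0.35984122] 3.1167
panel [([0.426, 0.236, 0.084], 0.83)]
holder [([0.422, 0.229, 0.03], 0.95)]
bar [([0.549, 0.168, 0.011], 0.89), ([0.232, 0.327, 0.013], 0.84)]
{'fx': 360.96201708822514, 'fy': 360.96201708822514, 'cx': 313.38064206896905, 'cy': 241.97693984781407, 'position': array([ 0.62688111, -0.16720933,  0.52150499]), 'orientation': array([-1.41969128e+01,  8.41434945e-02, -9.69207648e+01]), 'shot': 4} [ 0.5600951  -0.15936624  0.3600988 ] 5.15
slot_fit [([0.594, -0.147, 0.046], 0.93)]
slot_narrow [([0.586, -0.086, 0.05], 0.83), ([0.445, 0.061, 0.013], 0.35)]
slot_wide [([0.591, -0.112, 0.022], 0.83), ([0.512, -0.442, 0.025], 0.62)]
wing [([0.613, -0.221, 0.168], 0.57), ([0.616, -0.19, 0.012], 0.38)]
rack [([0.614, -0.194, 0.012], 0.93)]
{'fx': 360.96201708822514, 'fy': 360.96201708822514, 'cx': 313.38064206896905, 'cy': 241.97693984781407, 'position': array([ 0.56748826, -0.2076538 ,  0.52086212]), 'orientation': array([-1.42510378e+01,  8.27696885e-02, -9.69517336e+01]), 'shot': 5} [ 0.50051133 -0.19962496  0.35957562] 6.3917
slot_fit [([0.596, -0.149, 0.046], 0.96)]
slot_narrow [([0.583, -0.083, 0.046], 0.76), ([0.495, -0.44, 0.021], 0.63)]
slot_wide [([0.589, -0.112, 0.021], 0.89)]
wing [([0.612, -0.222, 0.17], 0.95)]
rack [([0.607, -0.194, 0.014], 0.96)]
```

Run:
```python
import cv2
a=cv2.imread("pics/w0.png");b=cv2.imread("pics/w1.png")
cv2.imwrite("pics/w01.png",cv2.resize(cv2.vconcat([a[40:440,:],b[40:440,:]]),(480,600)))
cv2.imwrite("pics/w1c.png",cv2.resize(b[150:450,120:520],(800,600),interpolation=cv2.INTER_CUBIC))
```

```text
(no output)
```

View pics/w0.png

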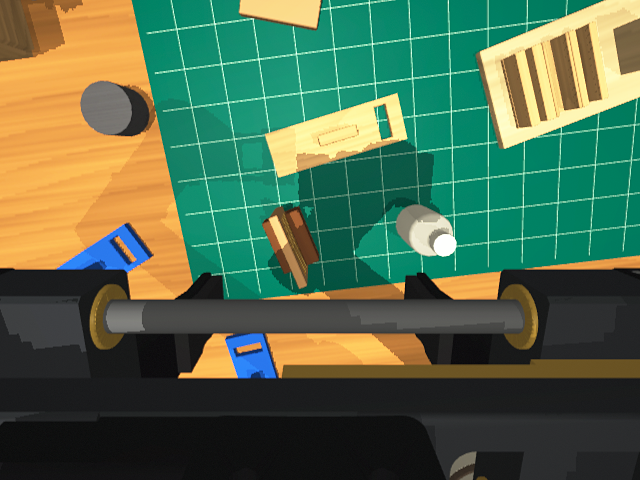

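View pics/w1c.png

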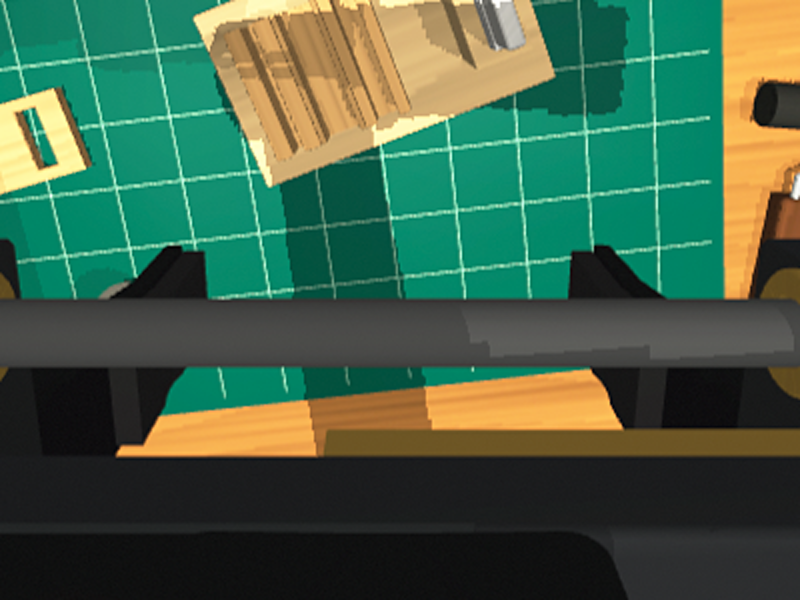

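w0 shows the wooden bar (336,135), panel (288,245) and rack (560,80); the blue bars are decoys. In w1c the slots run across the rack, and the networks put fit next to the column, wide in the middle and narrow at the far end. I'll take closer views and fit the wireframes to image edges.

```bash
cat >> h.py <<'E'
import pickle
from scipy.optimize import minimize
from scipy.ndimage import map_coordinates
def proj(f,X):
    c=R.from_euler('xyz',f["orientation"],degrees=True).inv().apply(np.asarray(X)-f["position"])
    return np.c_[f["cx"]+f["fx"]*c[:,0]/-c[:,2], f["cy"]-f["fy"]*c[:,1]/-c[:,2]]
def rect(x,y,lx,ly,z):
    a=np.array([[x-lx/2,y-ly/2,z],[x+lx/2,y-ly/2,z],[x+lx/2,y+ly/2,z],[x-lx/2,y+ly/2,z]])
    return [(a[i],a[(i+1)%4]) for i in range(4)]
def rackm(order):   # slot widths at y=8,40,72
    s=rect(0,0,.13,.22,.015)+rect(0,-.07,.04,.012,.114)[:0]
    for y,w in zip((.008,.04,.072),order):
        for d in(-w/2,w/2): s.append((np.array([-.045,y+d,.05]),np.array([.045,y+d,.05])))
    for y in(-.008,.088): s.append((np.array([-.045,y,.05]),np.array([.045,y,.05])))
    return s
BAR=rect(0,0,.06,.184,.012)+rect(0,-.066,.044,.016,.012)+rect(0,0,.014,.05,.048)
PANEL=rect(0,0,.1,.012,.086)
WING=rect(0,0,.036,.01,.165)
def place(seg,p,n=40):
    t=np.linspace(0,1,n)[:,None]
    X=np.vstack([a+(b-a)*t for a,b in seg])
    c,s=np.cos(p[2]),np.sin(p[2])
    return np.c_[p[0]+c*X[:,0]-s*X[:,1],p[1]+s*X[:,0]+c*X[:,1],X[:,2]]
def grad(im,s):
    L=cv2.cvtColor(im,cv2.COLOR_BGR2LAB).astype(np.float32);g=0
    for k in range(3):
        b=cv2.GaussianBlur(L[...,k],(0,0),s)
        g=g+cv2.Sobel(b,cv2.CV_32F,1,0)**2+cv2.Sobel(b,cv2.CV_32F,0,1)**2
    g=np.sqrt(g);return np.minimum(g/np.percentile(g,97),1)
def fit(frames,seg,p0,rowmax=265,rng=(.012,.012,.12)):
    p=np.array(p0,float)
    for s,k in((2.5,1),(1.2,.35)):
        G=[grad(f["image"],s) for f in frames]
        def cost(q):
            v=[]
            for f,g in zip(frames,G):
                u=proj(f,place(seg,q)); m=(u[:,1]<rowmax)&(u[:,1]>0)&(u[:,0]>0)&(u[:,0]<639)
                v.append(map_coordinates(g,[u[m,1],u[m,0]],order=1))
            return -np.concatenate(v).mean()
        r=np.random.default_rng(0);best=None
        C=[p]+[p+k*np.array(rng)*r.uniform(-1,1,3) for _ in range(300)]
        C=sorted(C,key=cost)[:8]
        S=[minimize(cost,c,method="Nelder-Mead",options=dict(initial_simplex=c+np.vstack([np.zeros(3),np.diag([.002,.002,.02])]),xatol=1e-5)) for c in C]
        b=min(S,key=lambda z:z.fun);p=b.x
    return p,-b.fun
def draw(f,seg,p,col=(0,0,255)):
    for u in proj(f,place(seg,p,80)):
        if -5<u[0]<645 and -5<u[1]<485: cv2.circle(f["vis"],tuple(int(round(4*k)) for k in u),1,col,-1)
E
python3 - <<'E'
from h import *
P=pickle.load(open("P.pkl","rb"))
for p,y in [((0.40,-0.12,0.26),173),((0.43,-0.20,0.26),173),((0.37,0.14,0.27),173),((0.40,0.19,0.30),160)]:
    env.goto(p,[-90,0,y]); env.dwell(0.3); f=env.grab_frame("wrist"); P.append(f)
pickle.dump(P,open("P.pkl","wb"))
print(env.read_state()["clock"])
from itertools import permutations
for fr in ([3,4],[3],[4],[0,3,4]):
  for o in ([permutations((.015,.024,.008)),[(.015,.024,.008)]][len(fr)<2]):
    p,s=fit([P[i] for i in fr],rackm(o),[.592,-.154,.25]); print(fr,o,p.round(4),round(s,3))
for fr in([5,6],[5],[6],[0,5,6]):
    p,s=fit([P[i] for i in fr],BAR,[.55,.163,.25]);print("bar",fr,p.round(4),round(s,3))
    q,s=fit([P[i] for i in fr],PANEL,[.42,.233,.4],rowmax=290,rng=(.012,.012,.4));print("panel",fr,q.round(4),round(s,3))
for fr in([3,4],):
    p,s=fit([P[i] for i in fr],WING,[.612,-.222,.22]);print("wing",p.round(4),s)
E
```

```text
11.0833
[3, 4] (0.015, 0.024, 0.008) [ 0.5972 -0.1549  0.2506] 0.71
[3, 4] (0.015, 0.008, 0.024) [ 0.5958 -0.1473  0.2577] 0.466
[3, 4] (0.024, 0.015, 0.008) [ 0.5972 -0.1549  0.25  ] 0.574
[3, 4] (0.024, 0.008, 0.015) [ 0.5982 -0.1573  0.2507] 0.494
[3, 4] (0.008, 0.015, 0.024) [ 0.5972 -0.1551  0.2502] 0.5
[3, 4] (0.008, 0.024, 0.015) [ 0.6    -0.1664  0.2521] 0.573
[3] (0.015, 0.024, 0.008) [ 0.5985 -0.1547  0.2508] 0.684
[4] (0.015, 0.024, 0.008) [ 0.5972 -0.1549  0.2521] 0.733
[0, 3, 4] (0.015, 0.024, 0.008) [ 0.5974 -0.1546  0.2504] 0.741
[0, 3, 4] (0.015, 0.008, 0.024) [ 0.5973 -0.1546  0.251 ] 0.52
[0, 3, 4] (0.024, 0.015, 0.008) [ 0.5974 -0.155   0.2479] 0.602
[0, 3, 4] (0.024, 0.008, 0.015) [ 0.598  -0.1572  0.2513] 0.472
[0, 3, 4] (0.008, 0.015, 0.024) [ 0.5975 -0.1552  0.2488] 0.515
[0, 3, 4] (0.008, 0.024, 0.015) [ 0.5975 -0.155   0.2479] 0.558
bar [5, 6] [0.5515 0.1609 0.1632] 0.778
panel [5, 6] [0.4169 0.2392 0.2598] 0.896
bar [5] [0.5515 0.1609 0.161 ] 0.764
panel [5] [0.417  0.2391 0.2639] 0.903
bar [6] [0.5515 0.161  0.1649] 0.791
panel [6] [0.4169 0.2394 0.2508] 0.895
bar [0, 5, 6] [0.5515 0.161  0.1672] 0.754
panel [0, 5, 6] [0.4171 0.2394 0.2605] 0.87
wing [ 0.6018 -0.2191  0.409 ] 0.9903897047042847h.py:44: RuntimeWarning: Mean of empty slice.
  return -np.concatenate(v).mean()
  ret = ret.dtype.type(ret / rcount)
```

Run:
```python
from h import *
P=pickle.load(open("P.pkl","rb"));out=[]
for i,(c,r) in((4,(320,130)),(5,(300,160))):
    f=P[i]; f["vis"]=cv2.resize(f["image"],None,fx=4,fy=4,interpolation=cv2.INTER_CUBIC)
    pr=[.5973,-.1548,.2507]; draw(f,rackm((.015,.024,.008)),pr)
    draw(f,WING,[.6147,-.2226,.2507],(255,0,255)); draw(f,BAR,[.5515,.161,.165],(255,0,0)); draw(f,PANEL,[.417,.2393,.26],(255,0,0))
    out.append(cv2.resize(f["vis"][:1160],(800,362)))
    if i==4: v=f["vis"]
cv2.imwrite("pics/ov.png",cv2.resize(np.vstack(out),(640,579)))
```

```text
(no output)
```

View pics/ov.png

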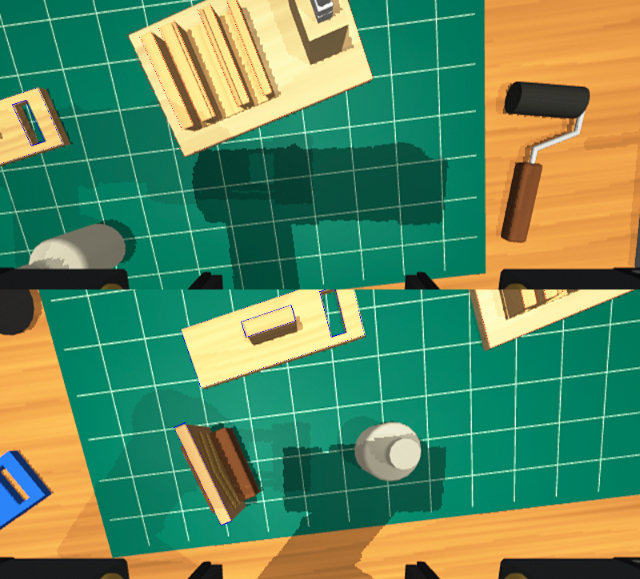

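The overlay lies on all edges: slot_fit is the block next to the column, and the bar and panel outlines match. Near slot_fit the 190 mm gripper body would hit the wing, so I'll pinch the panel off-centre with the tool tilted about the jaw axis. Next I'll check reachability.

```bash
cat >> h.py <<'E'
RACK=np.array([.5973,-.1548,.2507]);BARP=np.array([.5515,.161,.165]);PAN=np.array([.417,.2393,.26])
def w(p,l): # local xyz in planar pose -> world
    c,s=np.cos(p[2]),np.sin(p[2]); return np.array([p[0]+c*l[0]-s*l[1],p[1]+s*l[0]+c*l[1],l[2]])
def tool(psi,th,sgn=1): # psi: yaw (rad); jaw along local y*sgn; approach tilted th deg toward local +x
    t=np.radians(th); Z=R.from_euler('z',psi)
    a=Z.apply([np.sin(t),0,-np.cos(t)]); j=Z.apply([0,sgn,0])
    return a,R.from_matrix(np.c_[np.cross(a,j),a,j]).as_euler('xyz',degrees=True)
def tcp(grasp,a): return np.asarray(grasp)+.019*a
E
python3 - <<'E'
from h import *
f=env.grab_frame("top")
for t in("glue","straws"): print(t,[(np.round(d["xyz"],3).tolist(),round(d["score"],2)) for d in env.search_frame(f,t)][:2])
def ik(n,g,a,o):
    q=env.inverse_kinematics(tcp(g,a),o); print(n,None if q is None else np.round(q,0))
for s in(1,-1):
  for th in(45,-45,0):
    g=-.027*np.sign(th); a,o=tool(PAN[2],th,s)
    ik(f"pan {s} {th}",w(PAN,[g,0,.076]),a,o); ik("  up",w(PAN,[g,0,.19]),a,o)
    a,o=tool(RACK[2],th,s)
    ik("  slot",w(RACK,[g,.008,.09]),a,o); ik("  up",w(RACK,[g,.008,.2]),a,o)
  a,o=tool(BARP[2]+np.pi/2,0,s); ik(f"bar {s}",w(BARP,[0,0,.034]),a,o)
  a,o=tool(RACK[2]+np.pi/2,0,s); ik(f"baron {s}",w(RACK,[0,-.004,.134]),a,o); ik(f"up {s}",w(RACK,[0,-.004,.25]),a,o)
  for k in(0,-1): a,o=tool(RACK[2]+k*np.pi/2,0,s); ik(f"wing {s} {k}",w(RACK,[0,-.07,.144]),a,o)
E
```

```text
glue [([0.415, 0.058, 0.092], 0.5)]
straws [([0.744, 0.017, 0.07], 0.56)]
pan 1 45 None
  up None
  slot [-22.  21. -20. -71. -26.   6.]
  up [-14.  11. -19. -48. -27. -24.]
pan 1 -45 [  38.   43.    5.  -16.  -94. -108.]
  up [  38.   36.   10.  -16. -106. -111.]
  slot [   5.   52.   19.    7. -101.  -82.]
  up [   5.   47.   24.    7. -112.  -81.]
pan 1 0 [  49.   20.  -32.   -0.  -39. -124.]
  up [  49.   11.  -24.   -0.  -56. -124.]
  slot [  1.  29. -12.   0. -49. -77.]
  up [  1.  23.  -5.   0. -63. -77.]
bar 1 [ 32.  30. -20.   0. -39. -23.]
baron 1 [  0.  27.  -9.   0. -55.  14.]
up 1 [  0.  21.   0.   0. -69.  14.]
wing 1 0 [ -6.  29.  -3.   0. -58. -70.]
wing 1 -1 [  -6.   29.   -3.   -0.  -58. -160.]
pan -1 45 None
  up None
  slot [ -22.   21.  -20.  -71.  -26. -174.]
  up [-14.  11. -19. -48. -27. 156.]
pan -1 -45 [ 38.  43.   5. -16. -94.  72.]
  up [  38.   36.   10.  -16. -106.   69.]
  slot [   5.   52.   19.    7. -101.   98.]
  up [   5.   47.   24.    7. -112.   99.]
pan -1 0 [ 49.  20. -32.   0. -39.  56.]
  up [ 49.  11. -24.   0. -56.  56.]
  slot [  1.  29. -12.   0. -49. 103.]
  up [  1.  23.  -5.   0. -63. 103.]
bar -1 [ 32.  30. -20.   0. -39. 157.]
baron -1 [   0.   27.   -9.   -0.  -55. -166.]
up -1 [   0.   21.    0.    0.  -69. -166.]
wing -1 0 [ -6.  29.  -3.   0. -58. 110.]
wing -1 -1 [ -6.  29.  -3.   0. -58.  20.]
```

```bash
cat >> h.py <<'E'
TH=-35;G=.033
def st(m):
    s=env.read_state(); print(m,"t",round(s["clock"],2),"p",np.round(s["position"],4),"F",np.round(s["force"],1),"o",round(s["opening"],3)); return s
E
python3 - <<'E'
from h import *
a,o=tool(PAN[2],TH)
env.gripper_to(.5,40)
env.goto(tcp(w(PAN,[G,0,.2]),a),o)
hit=env.move_straight(tcp(w(PAN,[G,0,.078]),a),rate=.12,force_limit=12); st(hit)
env.gripper_to(0,40); st("grip")
env.move_straight(tcp(w(PAN,[G,0,.22]),a),rate=.15); st("up")
a,o=tool(RACK[2],TH)
env.goto(tcp(w(RACK,[G,.008,.215]),a),o)
env.move_straight(tcp(w(RACK,[G,.008,.135]),a),rate=.12); env.dwell(.3); st("over")
f=env.grab_frame("wrist");pickle.dump(f,open("over.pkl","wb"));s=env.grab_frame("side")
cv2.imwrite("pics/over.png",np.vstack([cv2.resize(f["image"],(800,600))[:310],cv2.resize(s["image"][200:345,280:680][:,:400],(800,290))[:290]]))
E
```

```text
False t 15.41 p [0.4389 0.2453 0.0631] F [ 0.2 -0.4  0.2] o 0.5
grip t 16.06 p [0.4384 0.245  0.0625] F [-0.8  0.3  0.2] o 0.134
up t 17.16 p [0.4379 0.2448 0.2035] F [-0.  -0.4 -0.9] o 0.136
over t 19.84 p [ 0.6169 -0.1416  0.1201] F [-1.3 -0.6 -1. ] o 0.134
```

View pics/over.png

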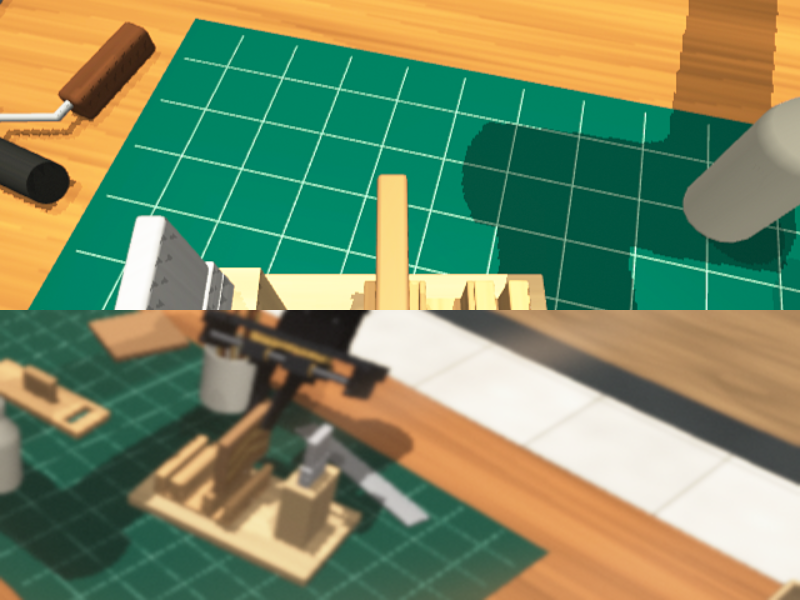

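The panel is held upright over the block nearest the column (800-px view: panel at (392,240), wing at (165,260)). Now I'll lower it with a force guard.

Run:
```python
from h import *
a,o=tool(RACK[2],TH)
t=tcp(w(RACK,[G,.008,.135]),a);s=st("start");print((np.array(s["position"])-t).round(4))
hit=env.move_straight(tcp(w(RACK,[G,.008,.098]),a),rate=.04,force_limit=8); s=st(hit)
print(s["position"][2]-tcp(w(RACK,[G,.008,.098]),a)[2], s["wrist_torque"])
if not hit:
    env.gripper_to(.3); env.dwell(.3); st("open")
    env.move_straight(tcp(w(RACK,[G,.008,.098]),a)-.12*a,rate=.15); st("out")
else: print("blocked")
f=env.grab_frame("side");cv2.imwrite("pics/s1.png",f["image"])
for t in("panel","glue","straws"): print(t,[(np.round(d["xyz"],3).tolist(),round(d["score"],2)) for d in env.search_frame(f,t)][:2])
```

```text
start t 19.94 p [ 0.6168 -0.1416  0.1198] F [-0.2  0.6 -0.9] o 0.138
[ 0.0001 -0.      0.0003]
False t 21.02 p [ 0.617  -0.1416  0.0828] F [-0.2  0.  -0.3] o 0.134
0.000320103118556167 [ 0.41324232 -1.46413976 -0.02473682]
open t 21.92 p [ 0.6167 -0.1416  0.0824] F [ 0.2 -0.2 -0.3] o 0.302
out t 22.87 p [ 0.6829 -0.1245  0.18  ] F [-0.1  0.4 -0.1] o 0.303
panel [([0.583, -0.152, 0.082], 0.68), ([0.411, 0.226, 0.03], 0.23)]
glue [([0.41, 0.043, 0.071], 0.83)]
straws [([0.728, 0.003, 0.074], 0.93), ([0.612, 0.422, 0.04], 0.41)]
```

Run:
```python
from h import *
env.gripper_to(0)
a,o=tool(RACK[2],0)
env.goto([.60,-.15,.26],o)
env.goto(tcp(w(RACK,[0,.008,.16]),a),o)
hit=env.move_straight(w(RACK,[0,.008,.099]),rate=.04,force_limit=10); s=st(hit)
env.move_straight(w(RACK,[0,.008,.22]),rate=.2)
env.gripper_to(.5)
P=[]
for p in[(.42,-.17,.26),(.42,-.10,.26)]:
    env.goto(p,[-90,0,173]);env.dwell(.25);P.append(env.grab_frame("wrist"))
pickle.dump(P,open("P2.pkl","wb")); st("view")
seg=[(x-[0,0,.086]+[0,0,.1],y-[0,0,.086]+[0,0,.1]) for x,y in PANEL]
p,sc=fit(P,seg,w(RACK,[0,.008,0]).tolist()[:2]+[.25]);d=p[:2]-w(RACK,[0,.008,0])[:2]
print("panel",p.round(4),sc,"local",R.from_euler('z',-RACK[2]).apply([*d,0]).round(4),p[2]-RACK[2])
q,sc=fit(P,rackm((.015,.024,.008))[:4]+rackm((.015,.024,.008))[6:],RACK);print("rack",q.round(4),sc)
q,sc=fit(P,WING,[.6147,-.2226,.25],rowmax=479);print("wing",q.round(4),sc,w(RACK,[0,-.07,0]))
f=P[0];f["vis"]=cv2.resize(f["image"],None,fx=4,fy=4,interpolation=cv2.INTER_CUBIC);draw(f,seg,p);draw(f,WING,[*w(RACK,[0,-.07,0])[:2],.2507],(255,0,255))
c=proj(f,[[p[0],p[1],.1]])[0]*4;print(c)
y0=max(int(c[1])-420,0);x0=max(int(c[0])-480,0);cv2.imwrite("pics/pan.png",cv2.resize(f["vis"][y0:y0+840,x0:x0+1120],(800,600)))
```

```text
True t 26.04 p [ 0.5951 -0.1476  0.1005] F [-0.8 -0.3  3.8] o 0.003
view t 31.14 p [ 0.42   -0.1006  0.2599] F [-0.4 -0.1  0.4] o 0.501
panel [ 0.5955 -0.1464  0.247 ] 0.8653194904327393 local [0.0004 0.0005 0.    ] -0.0036681415869816436
rack [ 0.5974 -0.1551  0.25  ] 0.6841850280761719
wing [ 0.6147 -0.2226  0.25  ] nan [ 0.61466575 -0.22261173  0.        ]
[1030.37256458   60.33000392]h.py:44: RuntimeWarning: Mean of empty slice.
  return -np.concatenate(v).mean()
  ret = ret.dtype.type(ret / rcount)
```

View pics/pan.png

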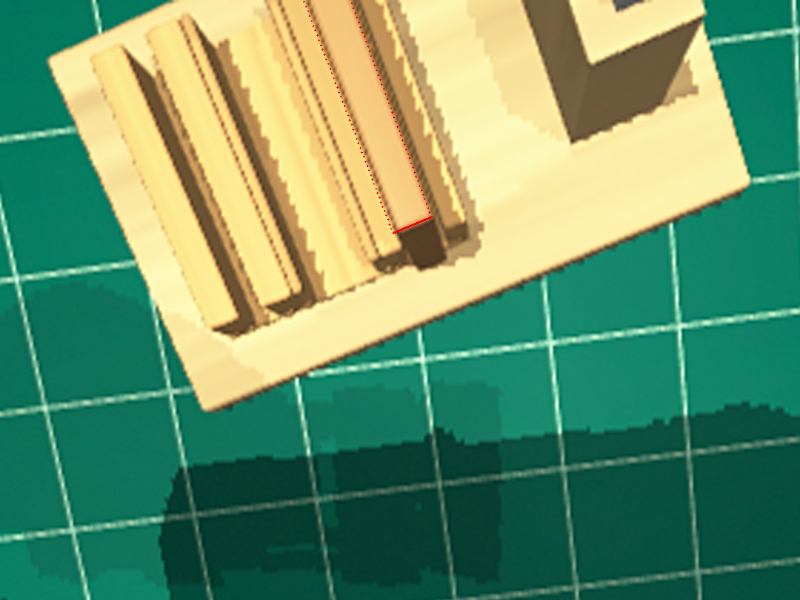

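Panel is seated: the top was contacted at 100.5 mm and the fit puts it within 0.5 mm of slot centre. Next I'll check the wing offline on the earlier views, then pick up the bar.

Run:
```python
from h import *
P=pickle.load(open("P.pkl","rb"))
COL=rect(0,0,.058,.034,.1)
for fr in([1,2],[1],[2]): print("wing",*fit([P[i] for i in fr],WING,[*w(RACK,[0,-.07,0])[:2],.25],rng=(.006,.006,.08)),"col",*fit([P[i] for i in fr],COL,[*w(RACK,[0,-.07,0])[:2],.25],rng=(.006,.006,.08)))
a,o=tool(BARP[2]+np.pi/2,0)
env.gripper_to(.45,50)
env.goto([.45,.05,.27],o)
env.goto(tcp(w(BARP,[0,0,.13]),a),o)
hit=env.move_straight(tcp(w(BARP,[0,0,.034]),a),rate=.1,force_limit=12);st(hit)
env.gripper_to(0,50);st("grip")
env.move_straight(tcp(w(BARP,[0,0,.25]),a),rate=.18);st("up")
a,o=tool(RACK[2]+np.pi/2,0)
env.goto(tcp(w(RACK,[0,-.004,.24]),a),o)
env.dwell(.3);s=st("over");print(np.array(s["position"])-tcp(w(RACK,[0,-.004,.24]),a))
f=env.grab_frame("side");g=env.grab_frame("wrist");pickle.dump([f,g],open("P3.pkl","wb"))
cv2.imwrite("pics/barov.png",np.vstack([cv2.resize(f["image"][180:340,280:640],(800,355)),cv2.resize(g["image"][:300],(800,245))]))
```

```text
wing [ 0.61538377 -0.22264064  0.25346776] 0.5780860781669617 col [ 0.63421823 -0.22881754  0.25392303] 0.5426986217498779
wing [ 0.61539897 -0.21367958  0.24910095] 0.6744072437286377 col [ 0.62606063 -0.2281129   0.25860839] 0.43807563185691833
wing [ 0.6129864  -0.22325032  0.20309325] 0.6458419561386108 col [ 0.61173552 -0.22102654  0.25047202] 0.5164585113525391
False t 34.97 p [0.552  0.1612 0.0157] F [ 1.  -0.2  0.3] o 0.449
grip t 35.54 p [0.5514 0.161  0.0152] F [-0.9  0.5  1.7] o 0.154
up t 36.89 p [0.5508 0.1607 0.2296] F [ 1.3 -0.1 -3.6] o 0.159
over t 38.42 p [ 0.5985 -0.1577  0.2211] F [-0.6  0.6 -1.7] o 0.156
[0.00020713 0.00094093 0.00014421]
```

View pics/barov.png

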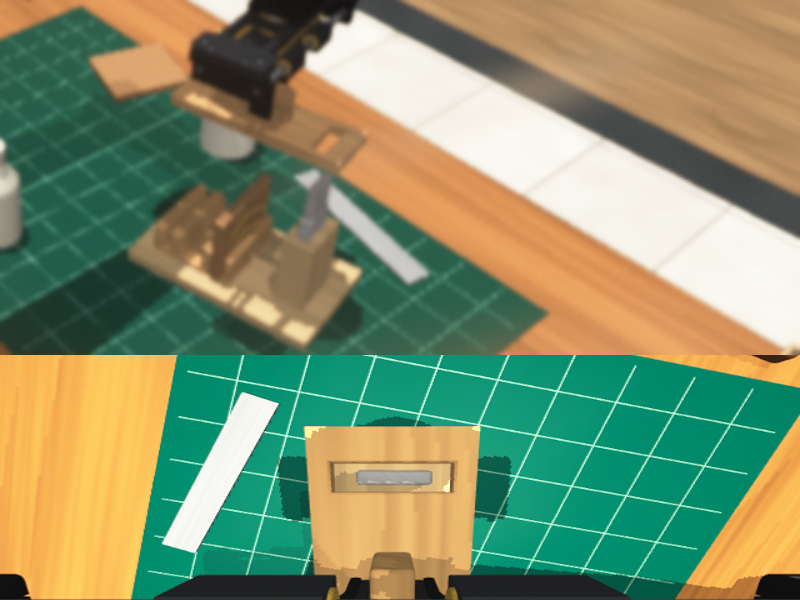

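The wrist view shows the wing centred through the bar's hole (800-px view (393,477)). I'll measure both in that picture.

Run:
```python
from h import *
f,g=pickle.load(open("P3.pkl","rb"))
up=np.array([0,0,.206])
HO=[(x+up,y+up) for x,y in rect(0,0,.044,.016,.012)]; 
SLAB=[(x+up,y+up) for x,y in [rect(0,-.092,.06,.0,.012)[0]]+[(np.array([sx*.03,-.092,.012]),np.array([sx*.03,-.04,.012])) for sx in(-1,1)]]+[(a+[0,-.066,0],b+[0,-.066,0]) for a,b in HO]
S=w(RACK,[0,-.07,0])
B=[*w(RACK,[0,-.004,0])[:2],.2507]
def loc(p,ref): return R.from_euler('z',-RACK[2]).apply([*(p[:2]-np.array(ref[:2])),0])[:2].round(4),round(p[2]-RACK[2],4)
p,s=fit([g],SLAB,B,rng=(.006,.006,.06)); print("bar err",loc(p,B),s)
p,s=fit([g],HO,[*S[:2],.2507],rng=(.005,.005,.06)); print("hole err",loc(p,S),s)
p,s=fit([g],WING,[*S[:2],.2507],rng=(.004,.004,.06)); print("wing err",loc(p,S),s)
```

```text
bar err (array([0.0009, 0.0003]), np.float64(0.001)) 0.8153280019760132
hole err (array([0.001 , 0.0006]), np.float64(0.0012)) 0.7333699464797974
wing err (array([ 0.0002, -0.0005]), np.float64(-0.0197)) 0.5543123483657837
```

Run:
```python
from h import *
a,o=tool(RACK[2]+np.pi/2,0)
L=lambda z:tcp(w(RACK,[-.0006,-.0047,z]),a)
env.move_straight(L(.205),rate=.1);st("pre")
hit=env.move_straight(L(.136),rate=.05,force_limit=7);s=st(hit)
if s["position"][2]<.12:
    hit=env.move_straight(L(.133),rate=.02,force_limit=8);st(hit)
    env.gripper_to(.4);env.dwell(.3);st("open")
    env.move_straight(L(.24),rate=.2);st("up")
f=env.grab_frame("side");cv2.imwrite("pics/s2.png",cv2.resize(f["image"][180:340,280:560],(800,457)))
```

```text
pre t 39.02 p [ 0.5981 -0.1597  0.1861] F [-0.4  0.3 -1.7] o 0.157
False t 40.55 p [ 0.5982 -0.1595  0.1175] F [-0.1  0.2 -1.6] o 0.159
True t 40.77 p [ 0.5987 -0.1597  0.1152] F [-0.2  0.   4.7] o 0.154
open t 41.76 p [ 0.5973 -0.1594  0.1135] F [ 0.1 -0.3 -0.4] o 0.397
up t 42.45 p [ 0.597  -0.1592  0.2197] F [-1.1 -0.7 -0.4] o 0.4
```

View pics/s2.png

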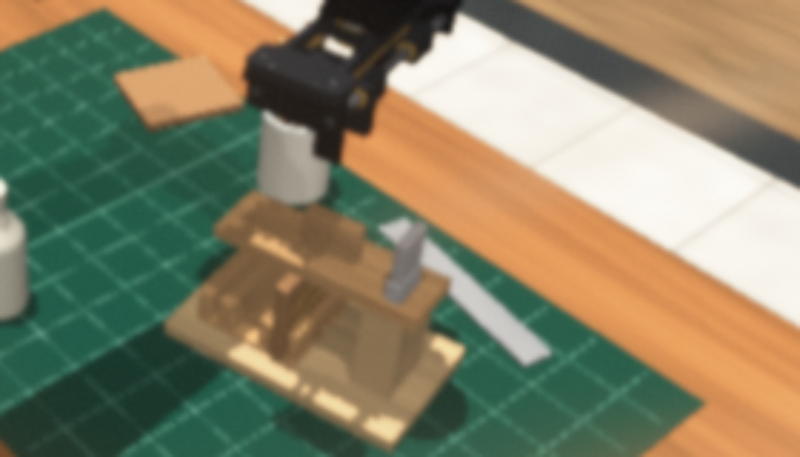

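The bar lies flat across the column and panel with the wing standing up through it ((405,260) in the crop), and contact came at the expected height. Now I'll turn the wing.

Run:
```python
from h import *
g=env.grab_frame("wrist");pickle.dump(g,open("P4.pkl","wb"))
W=lambda z:tcp(w(RACK,[0,-.07,z]),np.array([0,0,-1.]))
o=lambda d:tool(RACK[2]-np.radians(d),0,-1)[1]
env.gripper_to(.33,30)
env.goto(W(.24),o(1)); st("above")
hit=env.move_straight(W(.146),rate=.1,force_limit=8);s=st(hit)
if s["position"][2]<.135:
    env.gripper_to(0,30);st("grip")
    for d in(30,60,87): env.goto(W(.146),o(d)); s=st(d); print(s["wrist_torque"].round(2),s["tool_rot"][2])
    env.gripper_to(.33);st("open")
    env.move_straight(W(.25),rate=.2);st("up")
    env.goto([.42,-.2,.33],[-90,0,173]);env.dwell(.3);st("view")
    f=env.grab_frame("wrist");pickle.dump(f,open("P5.pkl","wb"));cv2.imwrite("pics/end.png",cv2.resize(f["image"][:290],(800,362)))
```

```text
above t 44.47 p [ 0.6146 -0.2225  0.221 ] F [-0.5  0.2  0.2] o 0.33
False t 45.56 p [ 0.6153 -0.2227  0.1279] F [ 0.6 -0.5 -0. ] o 0.329
grip t 46.04 p [ 0.615  -0.2233  0.1274] F [ 0.5 -3.3  0.5] o 0.117
30 t 46.59 p [ 0.615  -0.2235  0.1274] F [ 1.4 -6.4  1.4] o 0.114
[-1.58 -0.08 -0.05] 164.47578714217573
60 t 47.16 p [ 0.6148 -0.2237  0.1275] F [-0.3 -5.8  1.1] o 0.114
[-1.72 -0.14 -0.01] 134.467323706686
87 t 47.68 p [ 0.6146 -0.2238  0.1274] F [-0.  -6.7  0.2] o 0.111
[-1.79 -0.   -0.01] 107.46175070934459
open t 48.35 p [ 0.6147 -0.2225  0.127 ] F [-0.1 -0.4 -1. ] o 0.329
up t 49.02 p [ 0.6139 -0.2222  0.2297] F [ 0.8  0.1 -1. ] o 0.33
view t 50.38 p [ 0.4204 -0.2     0.3294] F [0.3 0.4 0.1] o 0.327
```

View pics/end.png

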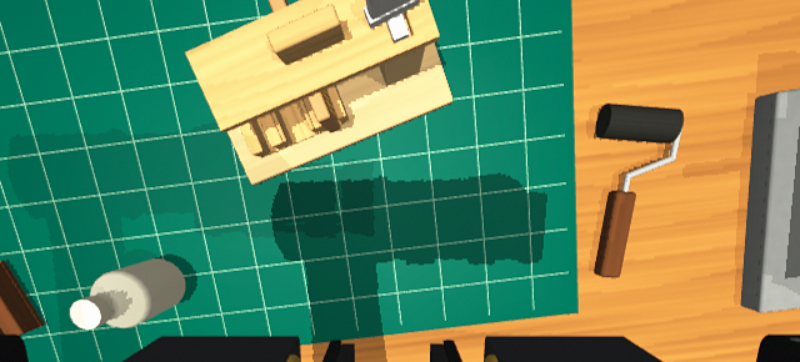

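The bar is in place and the wing looks turned, but it's cut off at the top edge. I'll take one more view from further back to check.

Run:
```python
from h import *
env.goto([.36,-.16,.36],[-90,0,173]);env.dwell(.3)
f=env.grab_frame("wrist");up=np.array([0,0,.1])
seg=[(a+up,b+up) for a,b in BAR[:4]+BAR[8:]]
B=[*w(RACK,[0,-.004,0])[:2],.2507]
p,s=fit([f],seg,B,rng=(.008,.008,.06));print("bar err",R.from_euler('z',-RACK[2]).apply([*(p[:2]-B[:2]),0]).round(4),p[2]-RACK[2],s)
q,s=fit([f],WING,[*w(RACK,[0,-.07,0])[:2],.2507-1.57],rng=(.004,.004,.3));print("wing angle",RACK[2]-q[2],s, q[:2])
t=env.grab_frame("top")
for n in("glue","straws"): print(n,[(np.round(d["xyz"],3).tolist(),round(d["score"],2)) for d in env.search_frame(t,n)][:1])
f["vis"]=cv2.resize(f["image"],None,fx=4,fy=4,interpolation=cv2.INTER_CUBIC);draw(f,seg,p);draw(f,WING,q,(255,0,255))
c=(proj(f,[[.606,-.19,.12]])[0]*4).astype(int);y0=max(c[1]-300,0);x0=max(c[0]-400,0)
cv2.imwrite("pics/end2.png",f["vis"][y0:y0+600,x0:x0+800]);st("")
```

```text
bar err [0.0005 0.0058 0.    ] -0.0016925999462725771 0.9780209064483643
wing angle 1.57 nan [ 0.61466575 -0.22261173]
glue [([0.422, 0.06, 0.092], 0.75)]
straws [([0.745, 0.017, 0.074], 0.94)]
 t 51.33 p [ 0.3602 -0.1601  0.3596] F [-0.6 -0.4 -0.2] o 0.329h.py:44: RuntimeWarning: Mean of empty slice.
  return -np.concatenate(v).mean()
  ret = ret.dtype.type(ret / rcount)
```

View pics/end2.png

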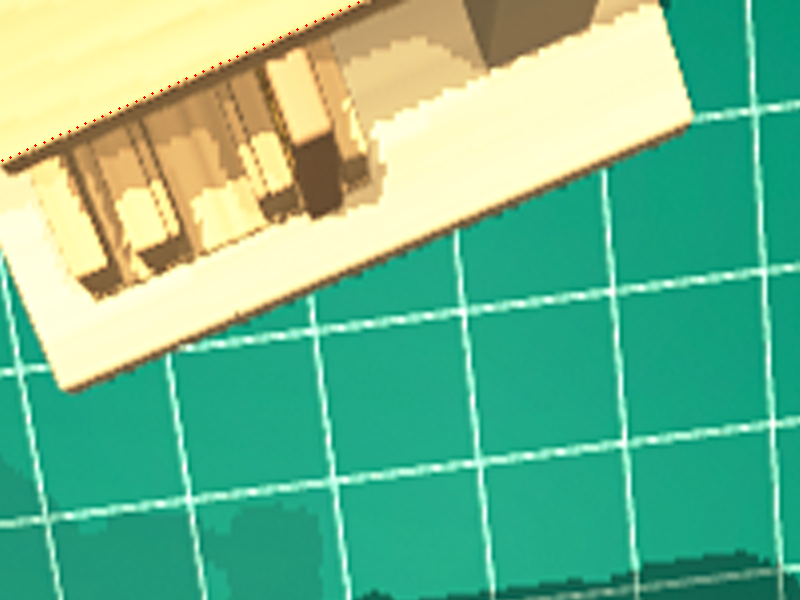

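That view cut off more of the bar, because the camera looks mostly down. I'll move forward and higher instead.

Run:
```python
from h import *
env.goto([.50,-.17,.36],[-90,0,173]);env.dwell(.3)
f=env.grab_frame("wrist");up=np.array([0,0,.1])
seg=[(a+up,b+up) for a,b in BAR[:4]+BAR[8:]]
B=[*w(RACK,[0,-.004,0])[:2],.2507]
p,s=fit([f],seg,B,rng=(.008,.008,.06));print("bar err",R.from_euler('z',-RACK[2]).apply([*(p[:2]-B[:2]),0]).round(4),p[2]-RACK[2],s)
q,s=fit([f],WING,[*w(RACK,[0,-.07,0])[:2],.2507-1.57],rng=(.004,.004,.3));print("wing angle",RACK[2]-q[2],s, q[:2])
f["vis"]=cv2.resize(f["image"],None,fx=4,fy=4,interpolation=cv2.INTER_CUBIC);draw(f,seg,p);draw(f,WING,q,(255,0,255))
c=(proj(f,[[.606,-.17,.12]])[0]*4).astype(int);print(c);y0=max(c[1]-400,0);x0=max(c[0]-533,0)
cv2.imwrite("pics/end3.png",cv2.resize(f["vis"][y0:y0+800,x0:x0+1066],(800,600)));st("")
```

```text
bar err [ 0.0015 -0.001   0.    ] 0.004433283629519391 0.5546520948410034
wing angle 1.4984946427551893 0.8369745016098022 [ 0.61505373 -0.22259711]
[1206  452]
 t 52.3 p [ 0.4994 -0.17    0.3608] F [-0.3 -0.3  0.8] o 0.327
```

View pics/end3.png

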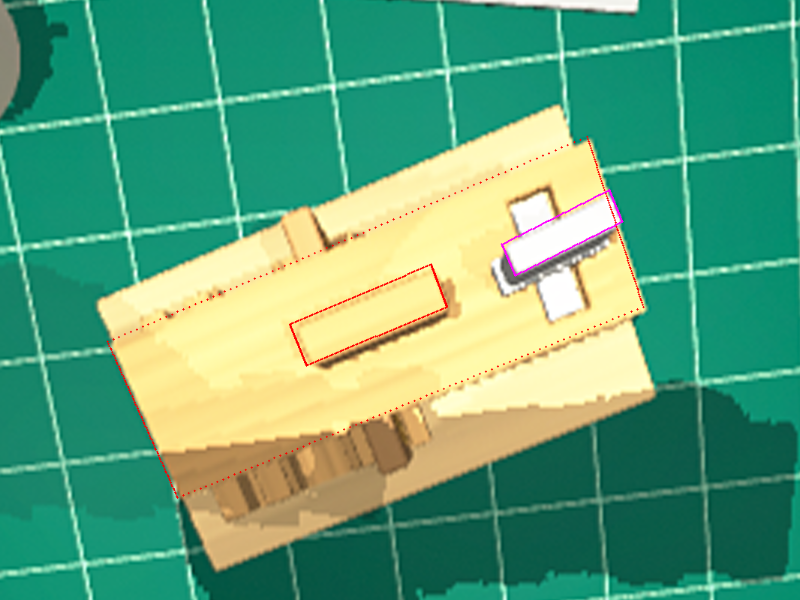

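The outlines lie on the bar and its rib, and the wing stands crosswise over the hole ((560,232)). Handing in.

```bash
python3 -c "
from h import *
env.close_job();st('closed')"
```

```text
the job is handed in; nothing more can be done
the job is handed in; nothing more can be done
```

I put the panel in slot_fit (the block next to the column), pressed the keeper bar down over the wing, turned the wing clockwise and handed the job in. That was at about 52 s of the 72 s allowed. The system gives no verdict, so these are my own last checks:

- **Panel:** it went into the slot without contact. Its top edge was touched at 100.5 mm (nominal 100 mm), and the camera fit put it within 0.5 mm of the slot centre and 0.004 rad of in line.
- **Bar:** it met the column and panel at the expected height (within about 0.5 mm). The final fit shows it about 1.8 mm off its ideal place and 0.004 rad off in line. I judged that it was level only by eye in the pictures.
- **Wing:** the final fit gives about 1.50 rad, against the 1.2 rad needed, and the picture shows it crosswise over the hole.
- **Bystanders:** the glue and straws were found within about 7 mm of their earlier positions, close to the network's accuracy. I did not measure the others again at the end.

**Checks that failed or disagreed:**
- The first wing fits, from the early views, scattered by up to about 9 mm, and two later ones returned no result because the wing was out of view. I used the rack fit for its position instead.
- One late bar fit was 5.8 mm off because the bar was mostly cut off in that view; I retook it from a better position.

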